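# Dump the wax blocks from the drop-bottom bin into the catch tray

### The job

Slide the long-handled catch tray in squarely under the middle of the blue drop-bottom bin, flat on the table. Then pull the red-knobbed locking bat outward along its rod until its pin clears the hump, flip it over to the other side and let it drop home there, so that the bin's floor swings open and all three wax blocks fall into the tray. Leave the tray with the blocks under the bin, and do not disturb the glass jar or the cork sanding block.

Things in the scene. Friction and masses are not known exactly. Their poses are not given: they have to be found in the camera images.
- drop_point (a point): Point 4 mm above the table under the middle of the fixed blue drop-bottom bin, where the tray's middle belongs. Its axes are the bin's: x to the bin's back, y to its left, z up. The bin hangs from two posts at its back; their base plate, 190 mm wide, begins 110 mm behind this point. Nothing else stands under it: a tray slides in level from left, right or front.
- bin_rim (a point): Middle of the blue bin's open top, level with its rim, 247 mm above the table; the bin's axes. Bin 130 x 130 mm outside, walls 3 mm, underside 180 mm above the table. The latch with the bat is on its front wall (-x), whose outer face is 63 mm in front of this point.
- tray_grip (a point): Grip point on the loose grey catch tray's handle, mid-section, 33 mm above the table. Axes: x from handle to tray, y across the handle, z up. Black straight handle 16 mm wide, 22 mm high, 150 mm long, level, from the middle of the tray's front; this point is 205 mm before the tray's middle, 34 mm from the handle's end. The tray starts left or right of the bin, handle toward the robot.
- tray_mid (a point): Middle of the grey catch tray's inner floor, 7 mm above its underside, axes as for tray_grip. The tray is 180 mm (x) by 160 mm (y), 30 mm high, walls 4 mm, open on top, about 0.35 kg.
- bat_pivot (a point): Pivot of the locking bat on the bin's front: 205 mm above the table, 93 mm in front of drop_point on the bin's centre plane; the bin's axes. The bat swings left-right about the bin's x axis through this point.
- bat_knob (a point): Centre of the red barrel knob, 22 mm thick and 38 mm long along the rod, at the top of the locking bat; 110 mm from bat_pivot when not pulled out. The bat is a straight steel rod 8 mm thick; z of this point points outward along the rod. It starts leaning 0.5 rad from upright to the bin's left (+y) and is flipped to lean 0.5 rad to the right.
- bat (a joint): How far the bat is pulled outward along its rod, m: 0 seated, 0.015 fully out. A spring draws it back, 4 N at 0, 8 N fully out. A brass cross pin on the rod is caught in a notch by a steel hump; it clears the hump all the way across when 10 mm or more out, and drops into the notch on the other side when let go there.
- latch (a joint): Swing of the bat about its pivot, rad: 0 locked, leaning 0.5 rad to the bin's left; 0.5 upright; 1.0 flipped right over. It cannot pass the hump unless the bat is pulled out. The hook at its lower end lets go of the floor at about 0.65. The pin can drop into the far notch from about 0.9 on. Slight friction.
- flap (a joint): The bin's hinged aluminium floor, rad: 0 shut, 1.2 hanging fully open. Hinged along the back lower edge; it swings down by itself when the latch lets go, its free front edge then about 70 mm above the table, clear above the tray.
- wax1_mid (a point): Centre of one of the three yellow beeswax blocks, 32 x 60 x 14 mm, some 30 g each, that start side by side flat on the shut floor of the bin.
- wax2_mid (a point): Centre of one of the three yellow beeswax blocks, 32 x 60 x 14 mm, some 30 g each, that start side by side flat on the shut floor of the bin.
- wax3_mid (a point): Centre of one of the three yellow beeswax blocks, 32 x 60 x 14 mm, some 30 g each, that start side by side flat on the shut floor of the bin.
- jar_mid (a point): Centre of the glass jar with rinse water, 66 mm across, 112 mm high, standing on the side of the bin where the tray is not; leave it alone.
- sanding_mid (a point): Centre of the brown cork sanding block, 44 x 70 x 26 mm, lying before the glass jar; leave it alone.
Not all that is in view belongs to the job. Leave any black or pink look-alike of the part that bears wax3_mid alone. What is shaped like the part that bears wax2_mid but orange or turquoise is not meant.

How it is judged:
On the way, in this order (a step that is already met when the one before it is completed fails the run):
1. the tray stands flat under the middle of the bin, squarely, with the floor still shut (horizontal distance between tray_mid and drop_point below 0.025 m and angle between the x axis of tray_mid and the x axis of drop_point, either way round below 0.2 rad and height (world z) of tray_mid below 0.015 m and value of joint flap below 0.1 rad), for 0.3 s.
2. the bat is pulled outward by more than 8 mm, the floor still shut (value of joint bat above 0.008 m and value of joint flap below 0.1 rad), for 0.02 s.
3. the bat is flipped over and the floor hangs open (value of joint each of latch, flap above 0.8 rad), for 0.2 s.
At the end, for the whole second after the job is handed in: Tray flat under the bin, its middle within 25 mm of drop_point and square to 0.2 rad; bat flipped (over 0.8 rad) and seated (out under 4 mm); floor open over 0.8 rad; the centres of all three wax blocks inside the tray; tray and blocks at rest (all of step 3 and horizontal distance between tray_mid and drop_point below 0.025 m and angle between the x axis of tray_mid and the x axis of drop_point, either way round below 0.2 rad and height (world z) of tray_mid below 0.015 m and value of joint bat below 0.004 m and x of wax1_mid in the frame of tray_mid between -0.088 and 0.088 m and y of wax1_mid in the frame of tray_mid between -0.078 and 0.078 m and z of wax1_mid in the frame of tray_mid between 0 and 0.055 m and linear speed of each of wax1, wax2, wax3 below 0.03 m/s and x of wax2_mid in the frame of tray_mid between -0.088 and 0.088 m and y of wax2_mid in the frame of tray_mid between -0.078 and 0.078 m and z of wax2_mid in the frame of tray_mid between 0 and 0.055 m and x of wax3_mid in the frame of tray_mid between -0.088 and 0.088 m and y of wax3_mid in the frame of tray_mid between -0.078 and 0.078 m and z of wax3_mid in the frame of tray_mid between 0 and 0.055 m and linear speed of tray below 0.02 m/s); the robot touches nothing.
It fails at once if the glass jar is moved by more than 30 mm (distance of jar_mid from where it was at the start of the episode above 0.03 m).
It fails at once if the sanding block is moved by more than 30 mm (distance of sanding_mid from where it was at the start of the episode above 0.03 m).
It also fails if it takes over 56 s, if anything falls off the work surface, if the arm or the gripper's body presses on something with over 40 N, if the wrist force passes 120 N, or if a joint passes its speed limit or range.

### The arm

A 6-joint arm with a two-finger parallel gripper is mounted at the origin on the work surface; the furniture and walls round the work are solid. World frame = base frame: x ahead of the robot, y to its left, z up, the work surface at z = 0. Lengths are in m, angles in rad, forces in N, time in s.
With the tool pointing down it reaches from about 0.375 to 0.975 m from the base axis. Payload 3.8 kg.
Tool frame: the origin (TCP) lies at the very end of the fingers, on their centre line; the grasp point (between the pads) lies 19 mm behind it; z points along the fingers, y is the direction in which the jaws open and shut (so a half turn about z gives the same grasp; the last joint's range is limited). The gripper opens to 85 mm and grips with 20 to 120 N. Pads are 22 mm wide; open, the fingers measure 114 mm over their backs; the gripper's body (76 mm by 85 mm) begins 54 mm behind the grasp point. The pads swing forward as they close: fully open they stand 13 mm farther back than shut.
Start: joints at [-1.333, 0.264, 1.604, -0, 1.274, -0.037], TCP at [0.183, -0.65, 0.231] pointing down, gripper open.
Joint ranges: [-2.63, 2.63], [-0.94, 2.18], [0.31, 2.57], [-1.31, 4.45], [0, 2.66], [-2.55, 2.55]. Speed limits (rad/s): [2.57, 2.57, 3.14, 3.14, 3.14, 3.14].

### API

Orientations are given as a rotation vector (axis times angle).
In Python, from workcell import bot, read_camera, finish_job gives the robot as it stands. The module is installed in compiled form; this text tells all that it offers.
- The arm moves only by the tool servo_tool, never from a script. Its argument "targets" is text: rows parted by semicolons, each of 7 numbers parted by spaces: the turn, a rotation vector about the tool's x, y, z in rad, then the shift along the tool's x, y, z in mm, then the finger opening in mm, from 0 to 85.4. In form: wx wy wz x y z gripper; .... A call has 1 to 8 rows; each row shifts and turns the pose as measured when the row begins, along the tool's axes as they then stand; what a row does not reach is not made up. A row lasts 1/12 s, in which the tool goes at most 41.7 mm and 7.16 degrees, less where a joint would pass 70% of its speed; a pose out of reach is approached as far as the arm can. A call is refused whole if a number of a shift passes 41.7 or a number of a turn 0.125, either way. A call with a gripper value outside its range is refused whole. The fingers move at their own pace and stop on an object; "newtons" is the grip in N (left out, the last holds). Time passes only in rows, so rows that do not move let the fingers close. It gives the time, the measured TCP pose, the force and the opening at its end, in the units of the state.
- bot.read_state(): the state, without advancing time (a new reading comes with each control period).
- read_camera(name): name is "scene" or "top" or "wrist"; returns a dict with "image" (400x640x3 uint8, red, green, blue), "mtx" (3x3 intrinsics, pixels), "eye" and "orientation" of the camera in the world; the wrist camera has in their place "T_tool_cam" (4x4, takes a point from camera to tool coordinates, whose origin is the TCP and whose axes are the flange's). Camera axes: x right, y up, looking along -z (the intrinsics and any distortion apply to the point x, -y, -z); pixel columns grow to the right and rows downward; lengths in m; the calibration is good to about 2 mm. The wrist camera is an equidistant fisheye: a pixel r from the principal point sees the ray r / f radians off the axis. A picture is of the moment at which its call begins: read the wrist's pose just before it. There is no depth.
- finish_job(): hands the job in, once; it reports no verdict.
The state is a dict: "time": time; "q": joint angles; "joint_vel": joint speeds; "joint_torque": joint torques, N m; "tool_pos": TCP position; "tcp_rot": TCP orientation; "wrist_force": force on the tool from outside, world axes, zero at the start; "torque": the same for the moment, N m; "width": opening from 0.0 (shut) to 1.0 (fully open).
Only numpy, scipy, OpenCV 4.12 (cv2) and the standard library are available. Lean on these libraries where they do the work, as an engineer would, in place of code of your own. Each camera call takes 0.05 s, during which the arm holds its last target.

## Working session

There is one attempt and no reset: what is moved stays moved. The work goes in short steps, Python scripts to look and compute and a tool call to move; the robot and the scene stay as the last step left them, time stands still between calls to the robot, and variables do not carry over. Pictures are saved under pics/ and viewed, and the job is handed in when it is done.

Besides the shell and the picture viewer there is one more tool, called after "Emit:" in YAML: its name, and indented under it one key for each argument. servo_tool: Moves the arm, as the interface text tells. Its arguments: {"type":"object","properties":{"targets":{"type":"string"},"newtons":{"type":"number"}},"required":["targets"]}

```bash
ls; mkdir -p pics; python3 - <<'E'
from workcell import bot, read_camera
import cv2, numpy as np
print(bot.read_state())
for n in ["scene","top"]:
    c=read_camera(n); cv2.imwrite(f"pics/{n}0.png",c["image"][:,:,::-1])
    np.savez(f"{n}0.npz",**c)
    print(n,c["mtx"],c["eye"],c["orientation"],[k for k in c])
E
```

```text
pics
{'time': 0.0, 'q': array([-1.33290135e+00,  2.64743010e-01,  1.60537869e+00, -6.04325637e-06,
        1.27369358e+00, -3.68968855e-02]), 'joint_vel': array([-0.00083723, -0.00063069,  0.00011677, -0.00055761, -0.00039548,
        0.00165507]), 'joint_torque': array([-9.65681793e-04, -5.15116131e+01, -3.67318153e+01, -1.57248010e-04,
        1.29587838e-02, -9.13661381e-06]), 'tool_pos': array([ 0.1829849 , -0.64896477,  0.22996633]), 'tcp_rot': array([-3.10979595e+00, -4.29985220e-01,  3.59055309e-04]), 'wrist_force': array([ 0.21901006, -0.17994015,  0.09077753]), 'torque': array([ 0.03677359, -0.04559562, -0.03633857]), 'width': 1.0010463713488955}
scene [[385.52284206   0.         321.43354114]
 [  0.         385.52284206 194.83835932]
 [  0.           0.           1.        ]] [-0.04160319  0.60814077  1.09236733] [ 0.36464038 -0.89315444 -2.18805585] ['image', 'mtx', 'eye', 'orientation']
top [[425.45638505   0.         326.28590131]
 [  0.         425.45638505 197.31585232]
 [  0.           0.           1.        ]] [ 4.49825005e-01 -2.72714715e-04  1.23542468e+00] [ 0.08803696 -0.07985862 -1.541919  ] ['image', 'mtx', 'eye', 'orientation']
```

View pics/scene0.png

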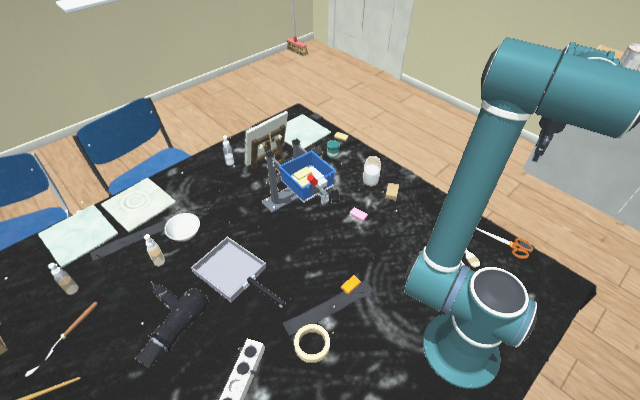

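View pics/top0.png

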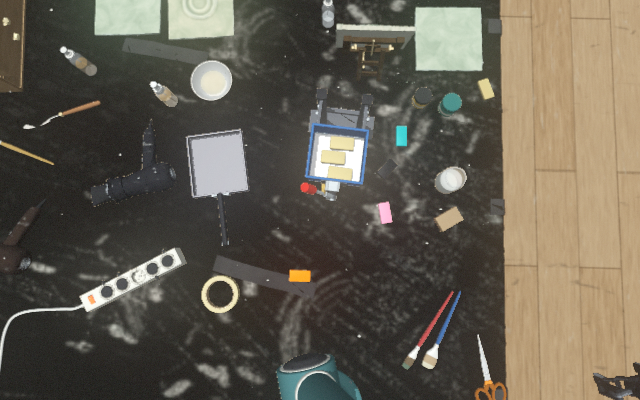

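```bash
cat > h.py <<'E'
import numpy as np, cv2
from scipy.spatial.transform import Rotation as R
def ray(c,uv):
    K=c["mtx"]; uv=np.atleast_2d(uv).astype(float)
    d=np.c_[(uv[:,0]-K[0,2])/K[0,0], -(uv[:,1]-K[1,2])/K[1,1], -np.ones(len(uv))]
    return R.from_rotvec(c["orientation"]).apply(d)
def onz(c,uv,z):
    d=ray(c,uv); e=np.array(c["eye"]); return e+d*((z-e[2])/d[:,2])[:,None]
def proj(c,P):
    p=R.from_rotvec(c["orientation"]).inv().apply(np.atleast_2d(P)-c["eye"]); K=c["mtx"]
    return np.c_[K[0,0]*p[:,0]/-p[:,2]+K[0,2], K[1,1]*-p[:,1]/-p[:,2]+K[1,2]]
def tri(cs,uvs):
    A=np.zeros((3,3));b=np.zeros(3)
    for c,uv in zip(cs,uvs):
        d=ray(c,uv)[0]; d/=np.linalg.norm(d); M=np.eye(3)-np.outer(d,d); A+=M; b+=M@c["eye"]
    return np.linalg.solve(A,b)
E
python3 - <<'E'
import numpy as np, cv2
from h import *
t=dict(np.load("top0.npz")); s=dict(np.load("scene0.npz"))
for n,c,(x0,y0,x1,y1) in [("t1",t,(180,80,400,260)),("s1",s,(180,120,420,320))]:
    im=c["image"][y0:y1,x0:x1,::-1]; k=3.3
    cv2.imwrite(f"pics/{n}.png",cv2.resize(im,None,fx=k,fy=k,interpolation=cv2.INTER_CUBIC)[:600,:800])
for n,c in [("top",t),("scene",s)]:
    hsv=cv2.cvtColor(c["image"],cv2.COLOR_RGB2HSV)
    def blobs(nm,m,amin):
        k,l,st,ce=cv2.connectedComponentsWithStats(m.astype(np.uint8))
        for i in range(1,k):
            if st[i,4]>amin: 
                r=cv2.minAreaRect(np.argwhere(l==i)[:,::-1].astype(np.float32))
                print(n,nm,st[i],ce[i].round(1),cv2.boxPoints(r).round(1).tolist())
    H,S,V=hsv[...,0],hsv[...,1],hsv[...,2]
    blobs("red",((H<6)|(H>174))&(S>180)&(V>120),15)
    blobs("blue",(H>105)&(H<120)&(S>150)&(V>60),150)
    blobs("grey",(H>105)&(H<130)&(S<45)&(V>100)&(V<230),600)
E
```

```text
top grey [ 186  129   62   69 3169] [217.8 164. ] [[184.5, 134.89999389648438], [240.60000610351562, 128.3000030517578], [248.0, 191.10000610351562], [191.8000030517578, 197.6999969482422]]
scene red [308 175   9  10  55] [312.  179.6] [[306.5, 177.5], [310.0, 174.0], [317.5, 181.5], [314.0, 185.0]]
scene blue [ 279  150   57   50 1049] [304.7 171.9] [[275.70001220703125, 167.5], [320.20001220703125, 143.0], [340.20001220703125, 179.39999389648438], [295.70001220703125, 203.89999389648438]]
scene blue [ 13 208  53  33 483] [ 40.5 222.3] [[7.900000095367432, 229.5], [59.099998474121094, 202.0], [66.69999694824219, 216.10000610351562], [15.5, 243.6999969482422]]
scene grey [ 192  237   74   65 2504] [228.3 267.8] [[189.3000030517578, 269.3999938964844], [222.10000610351562, 228.3000030517578], [267.1000061035156, 264.29998779296875], [234.3000030517578, 305.3999938964844]]
scene grey [ 474  273   51   40 1329] [499.2 293. ] [[467.0, 286.0], [492.0, 261.0], [529.5, 298.5], [504.5, 323.5]]
```

View pics/t1.png

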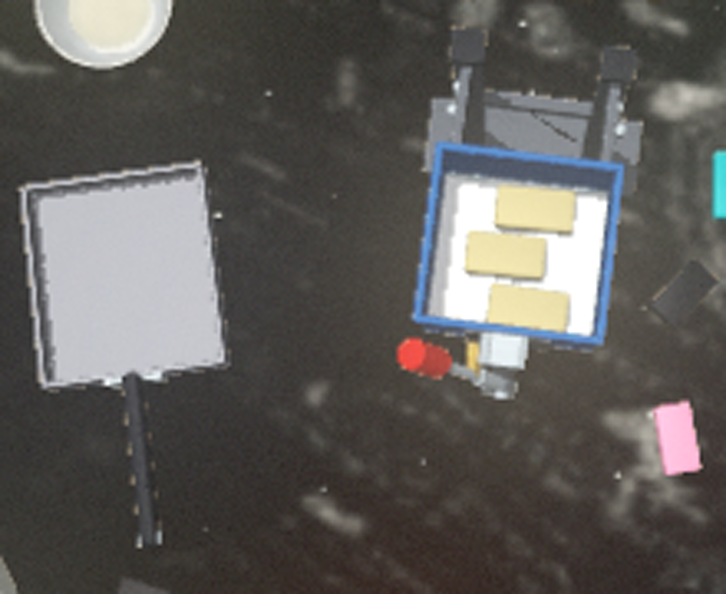

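View pics/s1.png

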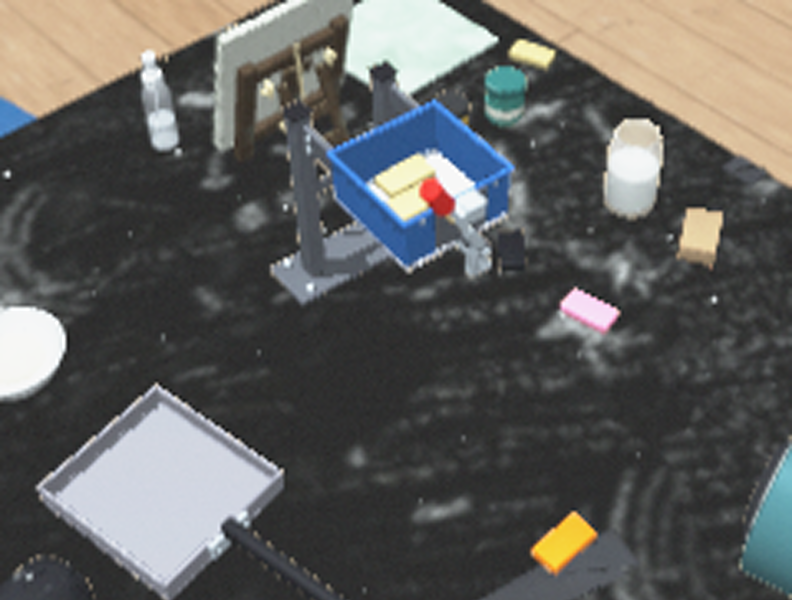

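```bash
python3 - <<'E'
from h import *
t=dict(np.load("top0.npz")); s=dict(np.load("scene0.npz"))
T=lambda L: np.array(L)/3.3+[180,80]
S=lambda L: np.array(L)/3.3+[180,120]
b=onz(t,T([(436,144),(623,166),(603,345),(414,318)]),.247); print(b.round(4),b.mean(0))
print([np.linalg.norm(b[i]-b[i-1]).round(4) for i in range(4)])
print("yaws",[np.degrees(np.arctan2(*(p[[1,0]]))).round(2) for p in (b[0]-b[3],b[1]-b[2])],[np.degrees(np.arctan2(-p[0],p[1])).round(2) for p in (b[0]-b[1],b[3]-b[2])])
tr=onz(t,T([(22,186),(201,163),(227,364),(44,387)]),.03); print(tr.round(4),tr.mean(0),[np.linalg.norm(tr[i]-tr[i-1]).round(4) for i in range(4)])
print("yaws",[np.degrees(np.arctan2(*(p[[1,0]]))).round(2) for p in (tr[0]-tr[3],tr[1]-tr[2])],[np.degrees(np.arctan2(-p[0],p[1])).round(2) for p in (tr[0]-tr[1],tr[3]-tr[2])])
print("handle end",onz(t,T([(150,545)]),.044),onz(t,T([(131,376)]),.044))
bs=onz(s,S([(434,102),(513,170),(330,148)]),.247);print("scene rim",bs)
print("knob",tri([t,s],[T([(424,357)])[0],S([(437,197)])[0]]))
print("jar",onz(t,[[451,178]],.112),onz(t,[[449,218]],.026))
print("orange",onz(t,[[300,276]],.014),"blk",onz(t,[[214,262],[310,293]],0))
E
```

```text
[[ 0.7317  0.0449  0.247 ]
 [ 0.719  -0.0902  0.247 ]
 [ 0.5886 -0.0782  0.247 ]
 [ 0.6044  0.0567  0.247 ]] [ 0.66092542 -0.01669747  0.247     ]
[np.float64(0.1279), np.float64(0.1357), np.float64(0.131), np.float64(0.1357)]
yaws [np.float64(-5.26), np.float64(-5.26)] [np.float64(-5.36), np.float64(-6.67)]
[[0.7462 0.4172 0.03  ]
 [0.771  0.2609 0.03  ]
 [0.5937 0.2297 0.03  ]
 [0.5694 0.387  0.03  ]] [0.67008555 0.32369753 0.03      ] [np.float64(0.1793), np.float64(0.1582), np.float64(0.18), np.float64(0.1592)]
yaws [np.float64(9.68), np.float64(9.99)] [np.float64(9.02), np.float64(8.78)]
handle end [[0.43649144 0.28479354 0.044     ]] [[0.57949021 0.30863977 0.044     ]]
scene rim [[ 0.71734748 -0.08615602  0.247     ]
 [ 0.58765136 -0.07214901  0.247     ]
 [ 0.73509079  0.03873817  0.247     ]]
knob [0.56980556 0.04600846 0.29963526]
jar [[ 0.63150029 -0.32366544  0.112     ]] [[ 0.53033565 -0.34229984  0.026     ]]
orange [[0.35524667 0.07618131 0.014     ]] blk [[0.38698562 0.3257392  0.        ]
 [0.30717095 0.04691355 0.        ]]
```

Emit:
servo_tool:
  targets: "0 0 0 22 -30 0 85; 0 0 0 22 -31 0 85; 0 0 0 22 -31 0 85; 0 0 0 22 -31 0 85; 0 0 0 22 -31 0 85; 0 0 0 22 -31 0 85; 0 0 0 22 -31 0 85; 0 0 0 22 -31 0 85"
  newtons: 60

```text
time: 0.77
tool_pos: [0.2844, -0.3568, 0.2228]
tcp_rot: [-3.105, -0.412, 0.006]
wrist_force: [0.4, -0.7, -0.2]
width: 0.994
```

```bash
python3 - <<'E'
from h import *
t=dict(np.load("top0.npz")); T=lambda L: np.array(L)/3.3+[180,80]
print("blackblk",onz(t,T([(690,262),(650,305),(682,323),(718,278)]),.014))
print("pink",onz(t,T([(677,440)]),.014))
E
```

```text
blackblk [[ 0.69732702 -0.17195937  0.014     ]
 [ 0.65795033 -0.13723352  0.014     ]
 [ 0.64269328 -0.16556977  0.014     ]
 [ 0.68365707 -0.19679514  0.014     ]]
pink [[ 0.53956757 -0.16248249  0.014     ]]
```

Emit:
servo_tool:
  targets: "0 0 0 25 -30 0 85; 0 0 0 25 -30 0 85; 0 0 0 25 -30 0 85; 0 0 0 25 -30 0 85; 0 0 0 25 -30 0 85; 0 0 0 25 -30 0 85; 0 0 0 25 -30 0 85; 0 0 0 25 -30 0 85"

```text
time: 1.43
tool_pos: [0.4148, -0.0571, 0.2225]
tcp_rot: [-3.105, -0.404, 0.005]
wrist_force: [0.8, 0.0, -0.1]
width: 0.995
```

```bash
cat >> h.py <<'E'
def delta(st,target,rot=None):
    Rm=R.from_rotvec(st["tcp_rot"]); d=Rm.inv().apply(np.array(target)-st["tool_pos"])*1000
    w=(Rm.inv()*rot).as_rotvec() if rot is not None else None
    return d.round(1), None if w is None else w.round(3)
def down(yaw): # tool x at yaw, z down
    c,s=np.cos(yaw),np.sin(yaw)
    return R.from_matrix(np.array([[c,s,0],[s,-c,0],[0,0,-1]]))
E
python3 - <<'E'
from h import *
from workcell import bot
st=bot.read_state(); print(st["time"],st["tool_pos"],st["q"])
print(delta(st,[.468,.290,.15],down(np.radians(9.4))))
E
```

```text
1.4333 [ 0.41482757 -0.0570874   0.22251973] [-0.20318171 -0.2299954   2.12205979  0.00875215  1.25601865  1.10626166]
(array([ 140.3, -321.2,   75.6]), array([-0.01 ,  0.003,  0.095]))
```

Emit:
servo_tool:
  targets: "0 0 0 15 -35 5 85; 0 0 0 15 -36 5 85; 0 0 0 15 -36 5 85; -0.01 0 0.095 15 -36 5 85; 0 0 0 19 -36 5 85; 0 0 0 19 -36 5 85; 0 0 0 19 -36 5 85; 0 0 0 19 -36 5 85"

```text
time: 2.1
tool_pos: [0.4847, 0.2604, 0.1832]
tcp_rot: [3.129, 0.265, 0.002]
wrist_force: [0.8, -0.8, 0.4]
width: 0.995
```

```bash
python3 - <<'E'
from h import *
from workcell import bot, read_camera
st=bot.read_state(); c=read_camera("wrist"); cv2.imwrite("pics/w1.png",c["image"][:,:,::-1])
print(c["mtx"],c["T_tool_cam"])
print(st["time"],st["tool_pos"],st["q"])
print(delta(st,[.468,.290,.15],down(np.radians(9.4))))
E
```

```text
[[309.70691629   0.         319.12689374]
 [  0.         309.70691629 196.94620929]
 [  0.           0.           1.        ]] [[-8.91193609e-04  9.58648030e-01  2.84592972e-01  7.33006807e-02]
 [ 9.99999466e-01  1.00307527e-03 -2.47381365e-04 -5.47197702e-05]
 [-5.22619830e-04  2.84592599e-01 -9.58648413e-01 -1.43500870e-01]
 [ 0.00000000e+00  0.00000000e+00  0.00000000e+00  1.00000000e+00]]
2.1 [0.48474965 0.2603732  0.18322673] [ 0.44895439  0.06451499  1.92561648 -0.00227481  1.15106895  1.85186564]
(array([-11.6, -32.1,  33.2]), array([ 0.002, -0.001,  0.005]))
```

View pics/w1.png

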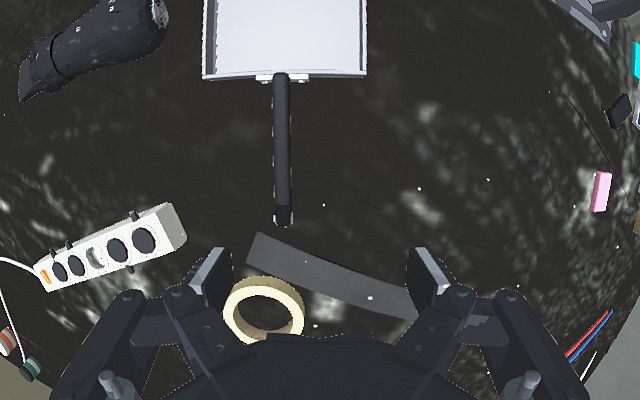

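```bash
cat >> h.py <<'E'
def wray(c,st,uv):
    K=c["mtx"]; uv=np.atleast_2d(uv).astype(float)
    p=(uv-[K[0,2],K[1,2]])/K[0,0]; th=np.linalg.norm(p,axis=1); k=np.sin(th)/th
    d=np.c_[p[:,0]*k,-p[:,1]*k,-np.cos(th)]; M=c["T_tool_cam"]; Rw=R.from_rotvec(st["tcp_rot"])
    return Rw.apply(M[:3,3])+st["tool_pos"], Rw.apply(d@M[:3,:3].T)
def wonz(c,st,uv,z):
    e,d=wray(c,st,uv); return e+d*((z-e[2])/d[:,2])[:,None]
E
python3 - <<'E'
from h import *
from workcell import bot, read_camera
st=bot.read_state(); c=read_camera("wrist")
P=wonz(c,st,[[284,206],[282,80]],.044); print("handle end(top edge), start",P)
P=wonz(c,st,[[203,78],[367,76]],.03); print("tray front corners",P,np.linalg.norm(P[0]-P[1]))
E
```

```text
handle end(top edge), start [[0.46202887 0.29721675 0.044     ]
 [0.57870214 0.31669164 0.044     ]]
tray front corners [[0.57322338 0.3976515  0.03      ]
 [0.59736269 0.24040796 0.03      ]] 0.15908563336154438
```

```bash
python3 - <<'E'
from h import *
from workcell import bot, read_camera
st=bot.read_state(); c=read_camera("wrist"); cv2.imwrite("pics/w2.png",c["image"][:,:,::-1][:260,180:420].repeat(2,0).repeat(2,1))
print(st["time"],st["tool_pos"],st["joint_vel"].round(3))
E
```

```text
2.2 [0.48530498 0.26300493 0.18213364] [-0.06  -0.055  0.052 -0.05   0.057 -0.05 ]
```

View pics/w2.png

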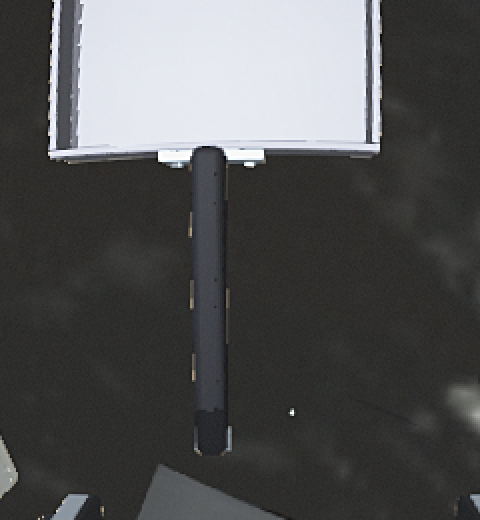

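```bash
python3 - <<'E'
from h import *
from workcell import bot, read_camera
st=bot.read_state(); c=read_camera("wrist"); print(st["tool_pos"])
print(wonz(c,st,[[286,226],[284.5,150],[283.5,78]],.044))
P=wonz(c,st,[[205,77],[370,76]],.03);print(P, P.mean(0))
for g in ([.468,.2905,.016],):
  print(delta(st,g,down(np.radians(9.4))))
E
```

```text
[0.48457012 0.26041543 0.18234963]
[[0.43934118 0.28531751 0.044     ]
 [0.51317925 0.29730942 0.044     ]
 [0.57829972 0.3086588  0.044     ]]
[[0.57177534 0.38835854 0.03      ]
 [0.59570367 0.23052139 0.03      ]] [0.58373951 0.30943996 0.03      ]
(array([-11. , -32.8, 166.3]), array([0.002, 0.001, 0.008]))
```

Emit:
servo_tool:
  targets: "0 0 0 -9 -33 10 85; 0 0 0 0 0 30 85; 0 0 0 0 0 30 85; 0 0 0 0 0 30 85; 0 0 0 0 0 20 85; 0 0 0 0 0 0 85"

```text
time: 2.8
tool_pos: [0.4715, 0.2835, 0.0637]
tcp_rot: [3.129, 0.256, 0.011]
wrist_force: [-0.9, 0.1, -0.6]
width: 0.992
```

```bash
python3 - <<'E'
from h import *
from workcell import bot, read_camera
st=bot.read_state(); c=read_camera("wrist"); cv2.imwrite("pics/w3.png",c["image"][:,:,::-1])
print(delta(st,[.470,.2906,.016],down(np.radians(9.4))),st["tool_pos"])
print(wonz(c,st,[[286,226]],.044))
E
```

```text
(array([-0.6, -7.4, 47.7]), array([ 0.003, -0.007, -0.001])) [0.47148774 0.28351487 0.06371787]
[[0.47606887 0.30336407 0.044     ]]
```

View pics/w3.png

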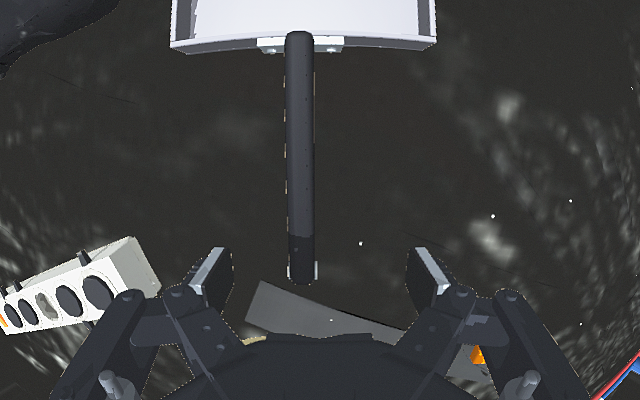

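Emit:
servo_tool:
  targets: "0 0 0 0 -7 16 85; 0 0 0 0 0 16 85; 0 0 0 0 0 12 85; 0 0 0 0 0 3 70; 0 0 0 0 0 0 40; 0 0 0 0 0 0 10; 0 0 0 0 0 0 5; 0 0 0 0 0 0 5"
  newtons: 60

```text
time: 3.52
tool_pos: [0.4793, 0.2888, 0.029]
tcp_rot: [-3.128, -0.244, -0.036]
wrist_force: [-0.1, -0.0, 0.1]
width: 0.293
```

Emit:
servo_tool:
  targets: "0 0 0 0 0 0 5; 0 0 0 0 0 0 5; 0 0 0 0 0 0 5; 0 0 0 0 0 0 5"

```text
time: 3.85
tool_pos: [0.4802, 0.2894, 0.0307]
tcp_rot: [-3.127, -0.245, -0.039]
wrist_force: [0.9, -0.1, -2.4]
width: 0.168
```

```bash
python3 - <<'E'
from h import *
from workcell import bot, read_camera
st=bot.read_state(); c=read_camera("wrist"); cv2.imwrite("pics/w4.png",c["image"][:,:,::-1])
m=R.from_rotvec(st["tcp_rot"]).as_matrix()
print(st["tool_pos"],m.round(3).tolist(),st["width"])
E
```

```text
[0.48016479 0.28941127 0.03070312] [[0.987, 0.156, 0.025], [0.156, -0.988, 0.007], [0.025, -0.003, -1.0]] 0.1677097906946656
```

View pics/w4.png

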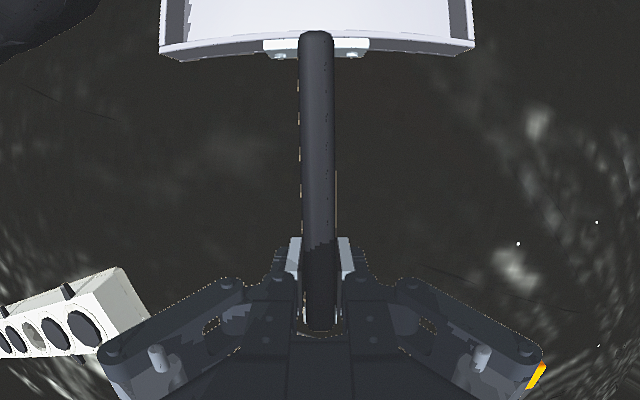

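Emit:
servo_tool:
  targets: "0 0 0 0 0 0 40; 0 0 0 0 0 0 40; 0 0.012 0 -3 0 8 40; 0 0.013 0 -3 0 10 40; 0 0 0 0 0 3 40"

```text
time: 4.32
tool_pos: [0.477, 0.2899, 0.0108]
tcp_rot: [-3.122, -0.244, -0.086]
wrist_force: [0.1, -0.1, 0.2]
width: 0.469
```

```bash
python3 - <<'E'
from h import *
from workcell import bot, read_camera
st=bot.read_state()
m=R.from_rotvec(st["tcp_rot"]).as_matrix()
print(st["tool_pos"],m.round(3).tolist(),st["width"],delta(st,[.470,.2906,.015],down(np.radians(9.4))))
E
```

```text
[0.47703455 0.28988924 0.01082274] [[0.986, 0.155, 0.054], [0.155, -0.988, 0.013], [0.056, -0.005, -0.998]] 0.46878537190967895 (array([-6.6, -1.8, -4.5]), array([-0.004, -0.056, -0.008]))
```

Emit:
servo_tool:
  targets: "0 -0.055 0 -6 -1 -3 40; 0 0 0 0 0 0 20; 0 0 0 0 0 0 5; 0 0 0 0 0 0 5; 0 0 0 0 0 0 5; 0 0 0 0 0 0 5"

```text
time: 4.82
tool_pos: [0.4701, 0.2898, 0.0129]
tcp_rot: [-3.128, -0.246, 0.002]
wrist_force: [-0.4, 0.6, -0.4]
width: 0.181
```

```bash
python3 - <<'E'
from h import *
from workcell import bot, read_camera
st=bot.read_state()
m=R.from_rotvec(st["tcp_rot"]).as_matrix()
print(st["tool_pos"],m.round(3).tolist(),st["width"],st["wrist_force"],delta(st,[.470,.2906,.015],down(np.radians(9.4))))
E
```

```text
[0.47005687 0.28976752 0.01287379] [[0.988, 0.157, -0.002], [0.157, -0.988, 0.004], [-0.001, -0.004, -1.0]] 0.18072141778197523 [-0.35197112  0.58948195 -0.4217584 ] (array([ 0.1, -0.8, -2.1]), array([-0.004,  0.001, -0.007]))
```

Emit:
servo_tool:
  targets: "0 0 0.02 -2 10 0 5; 0 0 0.035 -4 20 0 5; 0 0 0.035 -3 20 0 5; 0 0 0.035 -2.5 20 0 5; 0 0 0.035 -2 20 0 5; 0 0 0.035 -1 20 0 5; 0 0 0.035 0 20 0 5; 0 0 0.03 0 15 0 5"

```text
time: 5.48
tool_pos: [0.4616, 0.1388, 0.0128]
tcp_rot: [-3.131, 0.175, -0.007]
wrist_force: [1.3, 3.0, -0.7]
width: 0.18
```

```bash
cat > d.py <<'E'
from h import *
from workcell import bot, read_camera
import sys
st=bot.read_state()
m=R.from_rotvec(st["tcp_rot"]).as_matrix()
print(st["time"],st["tool_pos"].round(4),m.round(3).tolist(),st["width"].round(3),st["wrist_force"].round(1))
print(delta(st,[.458,.0032,.0135],down(np.radians(-5.6))))
E
python3 d.py
```

```text
Traceback (most recent call last):
  File "d.py", line 6, in <module>
    print(st["time"],st["tool_pos"].round(4),m.round(3).tolist(),st["width"].round(3),st["wrist_force"].round(1))
                                                                 ^^^^^^^^^^^^^^^^^
AttributeError: 'float' object has no attribute 'round'
```

```bash
sed -i 's/st\["width"\].round(3)/round(st["width"],3)/' d.py; python3 d.py; python3 - <<'E'
from h import *
from workcell import read_camera
c=read_camera("top"); np.savez("top1.npz",**c); cv2.imwrite("pics/t2.png",cv2.resize(c["image"][80:280,200:420,::-1],None,fx=3,fy=3,interpolation=cv2.INTER_CUBIC))
E
```

```text
5.4833 [0.4616 0.1388 0.0128] [[0.994, -0.111, 0.005], [-0.112, -0.994, 0.005], [0.004, -0.006, -1.0]] 0.18 [ 1.3  3.  -0.7]
(array([ 11.5, 135.2,  -1.5]), array([-0.006, -0.004, -0.014]))
```

View pics/t2.png

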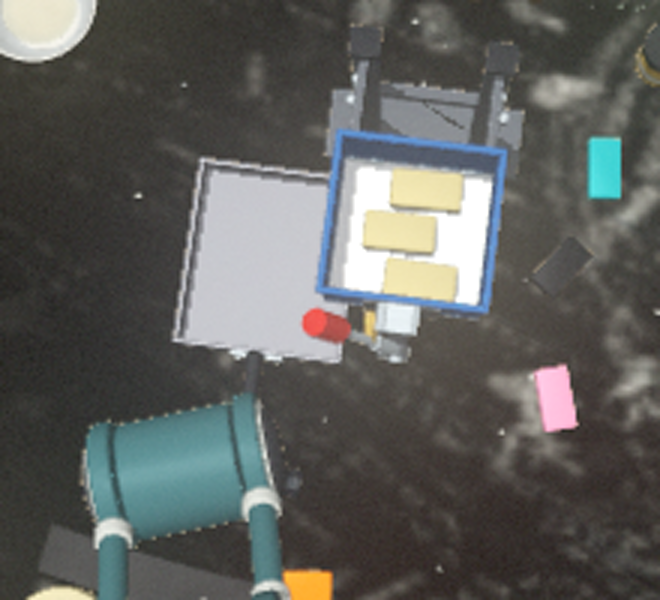

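```bash
python3 - <<'E'
from h import *
t=dict(np.load("top1.npz")); P=onz(t,np.array([(202,158),(174,341),(340,361)])/3+[200,80],.03)
mid=(P[0]+P[2])/2
print(P.round(4),mid,np.degrees(np.arctan2(*(P[0]-P[1])[[1,0]])),np.linalg.norm(P[0]-P[1]),np.linalg.norm(P[1]-P[2]), np.linalg.norm(mid[:2]-[.4616,.1388]))
b=onz(t,np.array([(338,131),(506,150),(488,312),(318,292)])/3+[200,80],.247); print("bin",b.mean(0),b)
E
```

```text
[[0.7633 0.1838 0.03  ]
 [0.5848 0.2029 0.03  ]
 [0.5699 0.0445 0.03  ]] [0.66663023 0.11413774 0.03      ] -6.107892806988058 0.1796077694809427 0.15916553485030638 0.20650816683877204
bin [ 0.66085239 -0.01724537  0.247     ] [[ 0.73166085  0.04362919  0.247     ]
 [ 0.71975525 -0.08989126  0.247     ]
 [ 0.58988814 -0.07801387  0.247     ]
 [ 0.60210533  0.05529445  0.247     ]]
```

Emit:
servo_tool:
  targets: "0 0 0 1 12 0 5; 0 0 0 1 18 0 5; 0 0 0 1 18 0 5; 0 0 0 1 18 0 5; 0 0 0 1 18 0 5; 0 0 0 1 18 0 5; 0 0 0 1 15 0 5; 0 0 0 2 8 0 5"

```text
time: 6.2
tool_pos: [0.4524, 0.0051, 0.0125]
tcp_rot: [-3.131, 0.184, -0.007]
wrist_force: [0.0, 2.2, 0.4]
width: 0.177
```

```bash
python3 d.py; python3 - <<'E'
from h import *
from workcell import read_camera
for n in ("top","scene"):
    c=read_camera(n); np.savez(n+"2.npz",**c)
    x,y,w,h=dict(top=(260,80,220,200),scene=(220,120,220,200))[n]
    cv2.imwrite(f"pics/{n}2.png",cv2.resize(c["image"][y:y+h,x:x+w,::-1],None,fx=3,fy=3,interpolation=cv2.INTER_CUBIC))
E
python3 d.py
```

```text
6.2 [0.4524 0.0051 0.0125] [[0.993, -0.117, 0.005], [-0.117, -0.993, 0.005], [0.004, -0.005, -1.0]] 0.177 [0.  2.2 0.4]
(array([ 5.8,  1.3, -1. ]), array([-0.005, -0.004, -0.019]))
6.3 [0.4531 0.0051 0.0126] [[0.993, -0.118, 0.005], [-0.118, -0.993, 0.004], [0.005, -0.005, -1.0]] 0.18 [-0.5 -1.5 -0.1]
(array([ 5.1,  1.3, -0.8]), array([-0.005, -0.005, -0.021]))
```

View pics/top2.png

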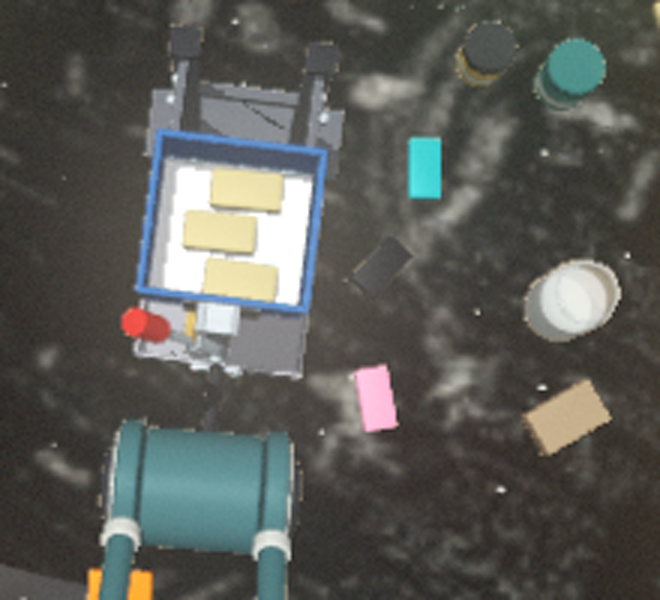

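View pics/scene2.png

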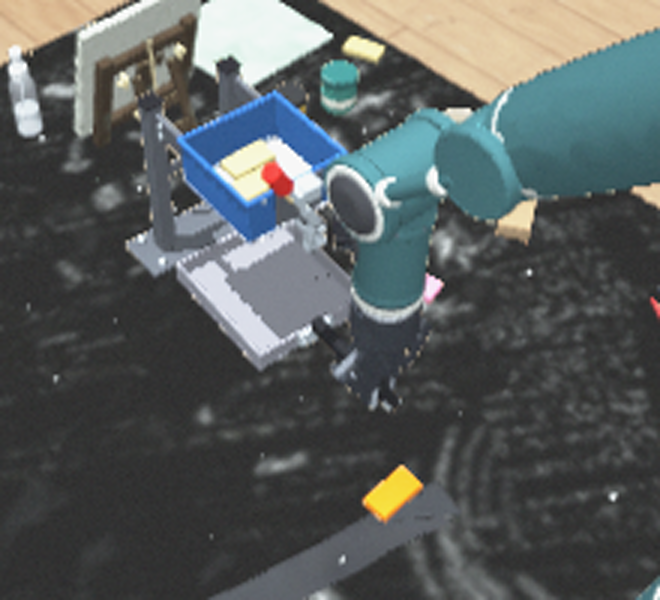

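```bash
python3 - <<'E'
from h import *
t=dict(np.load("top2.npz")); s=dict(np.load("scene2.npz"))
P=onz(t,np.array([(302,376),(135,355)])/3+[260,80],.03)
y=P[1]-P[0]; print(P,np.linalg.norm(y)); y/=np.linalg.norm(y); x=np.array([y[1],-y[0],0]); print("yaw",np.degrees(np.arctan2(x[1],x[0])),"mid",P.mean(0)+.09*x)
# scene: rim back-left corner, front-left corner
Q=onz(s,np.array([(177,262),(262,360)])/3+[220,120],.03); print("scene BL, FL",Q,np.linalg.norm(Q[0]-Q[1]))
c=np.array([.661,-.017,0]);a=np.radians(-5.8);X=np.array([np.cos(a),np.sin(a),0]);Y=np.array([-X[1],X[0],0])
print("expected BL FL FR",c+.09*X+.08*Y,c-.09*X+.08*Y,c-.09*X-.08*Y)
E
```

```text
[[ 0.55928362 -0.0905196   0.03      ]
 [ 0.57499995  0.06837248  0.03      ]] 0.15966745483041397
yaw -5.648863937126749 mid [ 0.65670473 -0.01993241  0.03      ]
scene BL, FL [[0.75329293 0.0464954  0.03      ]
 [0.56914447 0.07181502 0.03      ]] 0.18588097366496448
expected BL FL FR [0.75862377 0.05349539 0.        ] [0.57954524 0.07168552 0.        ] [ 0.56337623 -0.08749539  0.        ]
```

Emit:
servo_tool:
  targets: "0 0 0 3 -2 0 5; 0 0 0 2 -1 0 5; 0 0 0 0 0 0 5; 0 0 0 0 0 0 30; 0 0 0 0 0 0 60; 0 0 0 0 0 0 70; 0 0 0 0 0 0 70"

```text
time: 6.88
tool_pos: [0.4601, 0.0103, 0.0131]
tcp_rot: [-3.131, 0.184, -0.011]
wrist_force: [-0.3, 0.7, 0.2]
width: 0.735
```

```bash
python3 d.py
```

```text
6.8833 [0.4601 0.0103 0.0131] [[0.993, -0.117, 0.007], [-0.117, -0.993, 0.005], [0.007, -0.006, -1.0]] 0.735 [-0.3  0.7  0.2]
(array([-1.2,  7.3, -0.5]), array([-0.005, -0.007, -0.02 ]))
```

Emit:
servo_tool:
  targets: "0 0 0 0 0 -20 70; 0 0 0 0 0 -40 70; 0 0 0 -3 0 -40 70; 0 0 0 -5 0 -40 70; 0 0 0 -5 0 -40 70; 0 0 0 0 0 -40 70; 0 0 0 0 0 -40 70; 0 0 0 0 0 -30 70"

```text
time: 7.55
tool_pos: [0.4385, 0.0128, 0.3063]
tcp_rot: [-3.13, 0.178, 0.017]
wrist_force: [0.9, -0.8, 0.1]
width: 0.821
```

```bash
python3 - <<'E'
from h import *
from workcell import read_camera,bot
for n in ("top","scene"):
    c=read_camera(n); np.savez(n+"3.npz",**c)
    x,y,w,h=dict(top=(260,80,220,200),scene=(220,120,220,200))[n]
    cv2.imwrite(f"pics/{n}3.png",cv2.resize(c["image"][y:y+h,x:x+w,::-1],None,fx=3,fy=3,interpolation=cv2.INTER_CUBIC))
st=bot.read_state();c=read_camera("wrist");np.savez("w5.npz",**c,**{k:st[k] for k in("tool_pos","tcp_rot")}); cv2.imwrite("pics/w5.png",c["image"][:,:,::-1])
print(st["tool_pos"],st["q"],st["joint_vel"])
E
```

```text
[0.44164491 0.01274219 0.30993201] [-0.03268063 -0.23055579  1.96321374  0.00660184  1.41060423  1.65094905] [-0.00051754  0.04034663  0.10082695 -0.00170389 -0.05085323  0.0004811 ]
```

View pics/top3.png

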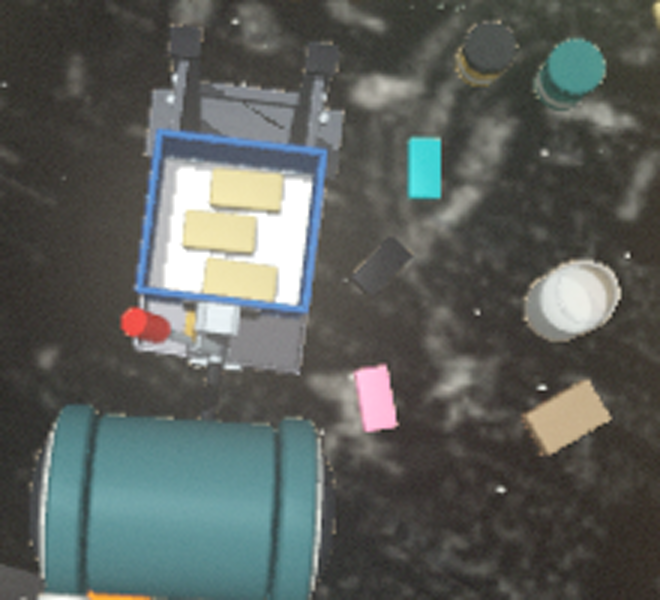

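View pics/scene3.png

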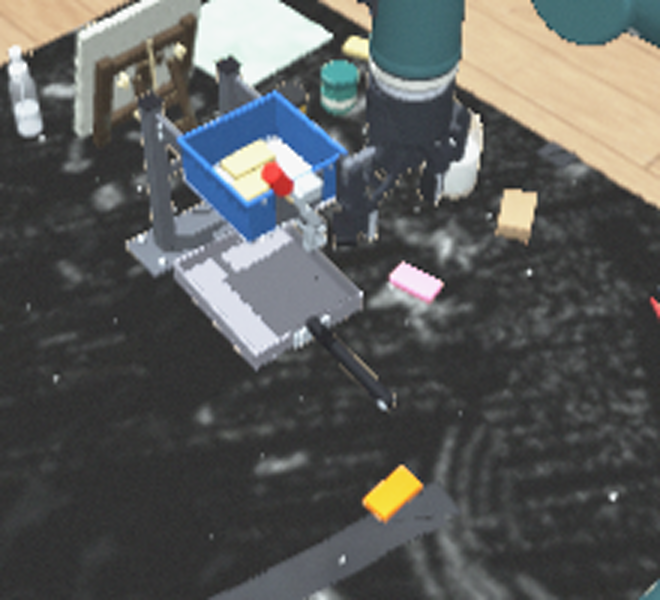

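View pics/w5.png

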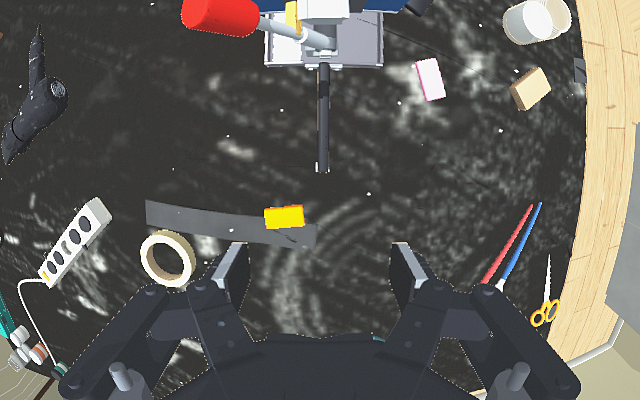

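```bash
python3 - <<'E'
from h import *
t=dict(np.load("top3.npz")); s=dict(np.load("scene3.npz")); w=dict(np.load("w5.npz"))
a=np.radians(-5.8);X=np.array([np.cos(a),np.sin(a),0]);Y=np.array([-X[1],X[0],0]);Z=np.array([0,0,1.])
piv=np.array([.661,-.017,.205])-.093*X
ax=np.sin(.5)*Y+np.cos(.5)*Z
u1=ax; b1=np.cross(X,u1)
th=np.linspace(0,2*np.pi,60)
ring=lambda L: piv+L*ax+.011*(np.cos(th)[:,None]*X+np.sin(th)[:,None]*b1)
for n,c in (("top",t),("scene",s)):
    im=c["image"]; hsv=cv2.cvtColor(im,cv2.COLOR_RGB2HSV); H,S,V=cv2.split(hsv)
    m=(((H<8)|(H>172))&(S>150)&(V>90)).astype(np.uint8)
    k,l,stt,ce=cv2.connectedComponentsWithStats(m)
    p=proj(c,np.r_[ring(.091),ring(.129)]); 
    mm=np.zeros(m.shape,np.uint8); cv2.fillConvexPoly(mm,cv2.convexHull(np.round(p*16).astype(np.int32)),1,shift=4)
    yx=np.argwhere(mm)
    for i in range(1,k):
        if stt[i,4]>15 and np.linalg.norm(ce[i]-yx.mean(0)[::-1])<30: print(n,"red",stt[i],ce[i])
    print(n,"pred",yx.min(0)[::-1],yx.max(0)[::-1]-yx.min(0)[::-1]+1,len(yx),yx.mean(0)[::-1])
print(piv)
E
```

```text
top red [301 183  15   9 100] [307.36 187.53]
top pred [300 180] [19 14] 182 [308.95054945 186.25274725]
scene red [307 174  10  11  67] [311.74626866 179.26865672]
scene pred [306 172] [13 13] 111 [311.73873874 178.1981982 ]
[ 0.56847609 -0.00760176  0.205     ]
```

```bash
cat > k.py <<'E'
from h import *
from workcell import bot
import sys
a=np.radians(-5.8);X=np.array([np.cos(a),np.sin(a),0]);Y=np.array([-X[1],X[0],0]);Z=np.array([0,0,1.])
piv=np.array([.566,-.0075,.205])
def pose(L,phi): # phi latch, L TCP dist from pivot
    l=.5-phi; ax=np.sin(l)*Y+np.cos(l)*Z; yt=-(np.cos(l)*Y-np.sin(l)*Z)
    return piv+L*ax, R.from_matrix(np.c_[X,yt,-ax])
def where(st):
    # L, latch angle, x offset, tilt
    d=st["tool_pos"]-piv; m=R.from_rotvec(st["tcp_rot"]).as_matrix(); yy,zz=d@Y,d@Z
    tz=-m[:,2]; return dict(L=round(np.hypot(yy,zz)*1e3,1),phipos=round(.5-np.arctan2(yy,zz),3),phitool=round(.5-np.arctan2(tz@Y,tz@Z),3),xoff=round(d@X*1e3,1))
if __name__=="__main__":
    st=bot.read_state(); print(round(st["time"],2),st["tool_pos"].round(4),where(st),"q",st["q"].round(2),"w",round(st["width"],3))
    F=st["wrist_force"]; l=.5-where(st)["phipos"]; ax=np.sin(l)*Y+np.cos(l)*Z; tg=np.cos(l)*Y-np.sin(l)*Z
    print("F X,left-tangent,axial",(F@X).round(1),(F@tg).round(1),(F@ax).round(1))
    for i in range(1,len(sys.argv),2):
        p,r=pose(float(sys.argv[i])/1e3,float(sys.argv[i+1])); print(delta(st,p,r))
E
python3 k.py 175 0 91 0
```

```text
7.7 [0.4401 0.0128 0.3064] {'L': np.float64(101.6), 'phipos': np.float64(0.427), 'phitool': np.float64(0.506), 'xoff': np.float64(-127.3)} q [-0.03 -0.23  1.97  0.01  1.41  1.65] w 0.817
F X,left-tangent,axial 0.3 0.1 -0.8
(array([125.9, -78.4, -52.7]), array([-0.506,  0.011, -0.011]))
(array([127. , -37.7,  20.8]), array([-0.506,  0.011, -0.011]))
```

Emit:
servo_tool:
  targets: "0 0 0 0 -10 -25 70; -0.05 0 0 0 -15 -25 70; -0.1 0 0 0 -15 -15 70; -0.1 0 0 0 -15 0 70; -0.1 0 0 0 -15 0 70; -0.1 0 0 0 0 0 70; -0.05 0 0 0 0 0 70"

```text
time: 8.28
tool_pos: [0.4466, 0.0823, 0.3599]
tcp_rot: [2.622, -0.155, -0.055]
wrist_force: [0.1, 0.4, -0.4]
width: 0.822
```

```bash
python3 k.py 175 0 91 0
```

```text
8.28 [0.4466 0.0823 0.3599] {'L': np.float64(173.1), 'phipos': np.float64(0.037), 'phitool': np.float64(-0.016), 'xoff': np.float64(-127.8)} q [ 0.45 -0.05  1.79 -0.43  1.69  2.15] w 0.822
F X,left-tangent,axial 0.1 0.5 -0.2
(array([127.7,  -8. ,  -4.5]), array([ 0.016,  0.018, -0.013]))
(array([129.2,  -9.4,  79.5]), array([ 0.016,  0.018, -0.013]))
```

Emit:
servo_tool:
  targets: "0.016 0.018 -0.013 20 -4 0 60; 0 0 0 30 -4 0 60; 0 0 0 30 0 -4 60; 0 0 0 28 0 0 60; 0 0 0 16 0 0 60; 0 0 0 0 0 0 60; 0 0 0 0 0 0 60"

```text
time: 8.87
tool_pos: [0.5703, 0.0849, 0.3379]
tcp_rot: [2.628, -0.1, -0.067]
wrist_force: [-0.8, -0.6, 0.2]
width: 0.704
```

```bash
python3 k.py 175 0 91 0; python3 - <<'E'
from h import *
from workcell import read_camera,bot
st=bot.read_state();c=read_camera("wrist");np.savez("w6.npz",**c,**{k:st[k] for k in("tool_pos","tcp_rot")}); cv2.imwrite("pics/w6.png",c["image"][:,:,::-1])
E
```

```text
8.87 [0.5703 0.0849 0.3379] {'L': np.float64(161.8), 'phipos': np.float64(-0.107), 'phitool': np.float64(-0.013), 'xoff': np.float64(-5.1)} q [ 0.37  0.18  1.6  -0.45  1.63  2.05] w 0.704
F X,left-tangent,axial -0.8 -0.7 -0.2
(array([  4.3,  17.6, -13.9]), array([0.013, 0.017, 0.03 ]))
(array([ 5.7, 16.5, 70. ]), array([0.013, 0.017, 0.03 ]))
```

View pics/w6.png

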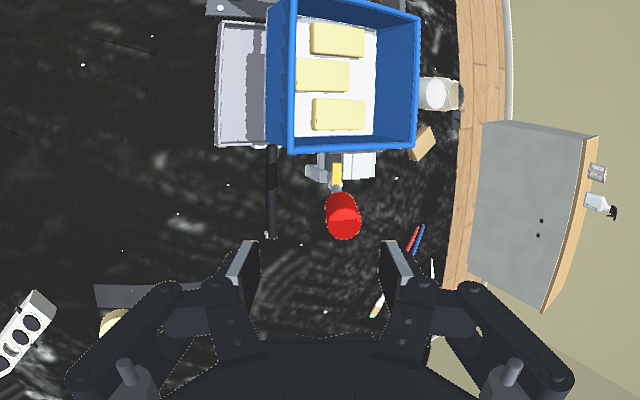

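```bash
python3 - <<'E'
from k import *
w=dict(np.load("w6.npz")); st=w
p,r=pose(.129,0); ax=-r.as_matrix()[:,2]
cv2.imwrite("pics/w6z.png",cv2.resize(w["image"][130:270,270:420,::-1],None,fx=4,fy=4,interpolation=cv2.INTER_CUBIC))
e,d=wray(w,st,[[343,222]])
q=e+d[0]*(((p-e)@ax)/(d[0]@ax)); print(q-p,"X,y,ax",r.inv().apply(q-p)*1e3)
# predict
E
```

```text
[ 0.00018317  0.00198564 -0.00108932] X,y,ax [-1.84271125e-02 -2.27213595e+00  2.79528439e-14]
```

View pics/w6z.png

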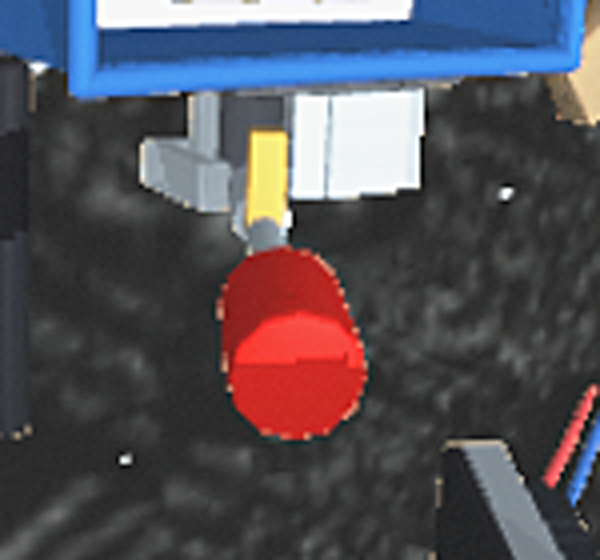

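Emit:
servo_tool:
  targets: "0.013 0.017 0.03 5 14 -6 60; 0 0 0 0 0 0 60; 0 0 0 0 0 0 60"

```text
time: 9.17
tool_pos: [0.572, 0.0744, 0.3487]
tcp_rot: [2.638, -0.134, -0.036]
wrist_force: [-0.1, 0.5, -0.5]
width: 0.704
```

```bash
python3 k.py 175 0 91 0
```

```text
9.17 [0.572  0.0744 0.3487] {'L': np.float64(165.5), 'phipos': np.float64(-0.019), 'phitool': np.float64(-0.001), 'xoff': np.float64(-2.3)} q [ 0.35  0.16  1.6  -0.45  1.62  2.05] w 0.704
F X,left-tangent,axial -0.2 0.7 -0.2
(array([ 2.3,  3.1, -9.6]), array([ 0.001,  0.002, -0.   ]))
(array([ 2.4,  3.1, 74.4]), array([ 0.001,  0.002, -0.   ]))
```

Emit:
servo_tool:
  targets: "0 0 0 2 1 15 60; 0 0 0 0 0 20 60; 0 0 0 0 0 15 60; 0 0 0 0 0 0 60"

```text
time: 9.5
tool_pos: [0.5707, 0.0491, 0.3098]
tcp_rot: [2.643, -0.137, -0.022]
wrist_force: [-0.2, -0.6, -0.8]
width: 0.701
```

```bash
python3 k.py 91 0;  python3 - <<'E'
from h import *
from workcell import read_camera,bot
c=read_camera("wrist"); cv2.imwrite("pics/w7.png",c["image"][:,:,::-1])
E
```

```text
9.5 [0.5707 0.0491 0.3098] {'L': np.float64(119.2), 'phipos': np.float64(0.004), 'phitool': np.float64(0.004), 'xoff': np.float64(-1.0)} q [ 0.31  0.15  1.68 -0.45  1.53  2.05] w 0.701
F X,left-tangent,axial -0.2 -0.2 -1.0
(array([ 0.8, -0.3, 28.2]), array([-0.004, -0.008, -0.004]))
```

View pics/w7.png

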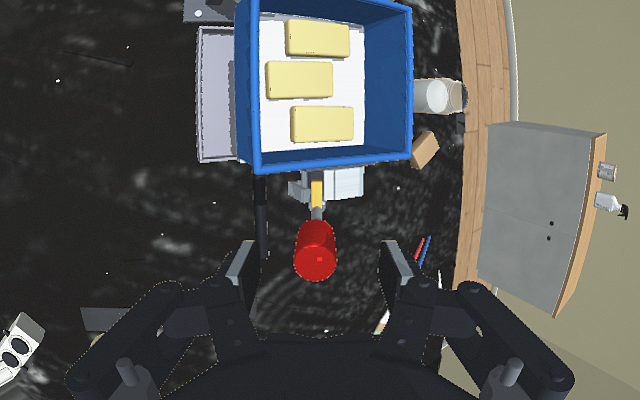

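Emit:
servo_tool:
  targets: "0 0 0 1 -1 15 60; 0 0 0 0 0 13 60; 0 0 0 0 0 0 60; 0 0 0 0 0 0 40"
  newtons: 80

```text
time: 9.88
tool_pos: [0.5719, 0.038, 0.2905]
tcp_rot: [2.646, -0.139, -0.01]
wrist_force: [0.1, -0.8, 0.3]
width: 0.576
```

```bash
python3 k.py 91 0
```

```text
9.88 [0.5719 0.038  0.2905] {'L': np.float64(97.1), 'phipos': np.float64(0.008), 'phitool': np.float64(0.008), 'xoff': np.float64(1.3)} q [ 0.29  0.14  1.71 -0.46  1.48  2.06] w 0.576
F X,left-tangent,axial 0.2 -0.8 -0.1
(array([-1.4, -0.7,  6. ]), array([-0.008, -0.016, -0.008]))
```

Emit:
servo_tool:
  targets: "-0.008 -0.016 -0.008 -1 -1 5 30; 0 0 0 0 0 0 5; 0 0 0 0 0 0 5; 0 0 0 0 0 0 5; 0 0 0 0 0 0 5; 0 0 0 0 0 0 5"
  newtons: 80

```text
time: 10.38
tool_pos: [0.5713, 0.038, 0.2872]
tcp_rot: [2.639, -0.133, -0.035]
wrist_force: [-1.8, -0.1, -0.8]
width: 0.239
```

```bash
python3 k.py 91 0;  python3 - <<'E'
from h import *
from workcell import read_camera,bot
c=read_camera("wrist"); cv2.imwrite("pics/w8.png",c["image"][:,:,::-1])
E
```

```text
10.38 [0.5713 0.038  0.2872] {'L': np.float64(94.1), 'phipos': np.float64(-0.009), 'phitool': np.float64(0.001), 'xoff': np.float64(0.7)} q [ 0.29  0.16  1.71 -0.46  1.49  2.05] w 0.239
F X,left-tangent,axial -1.8 0.1 -0.9
(array([-0.7,  0.8,  3.1]), array([-0.001,  0.001,  0.001]))
```

View pics/w8.png

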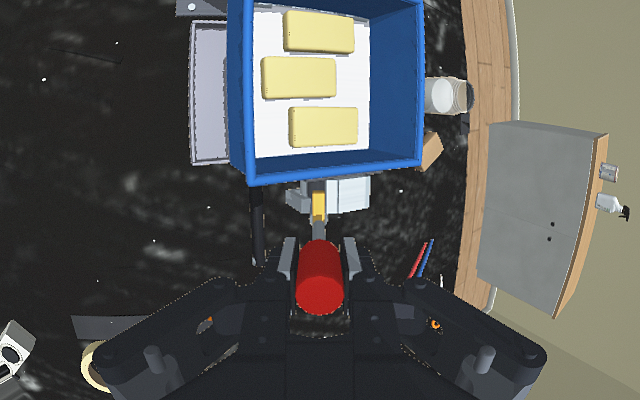

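Emit:
servo_tool:
  targets: "0 0 0 0 0 -4 5; 0 0 0 0 0 -5 5; 0 0 0 0 0 -3 5"

```text
time: 10.68
tool_pos: [0.5716, 0.0429, 0.2958]
tcp_rot: [2.638, -0.132, -0.038]
wrist_force: [0.6, -3.0, -6.8]
width: 0.236
```

```bash
python3 k.py 106 0
```

```text
10.68 [0.5716 0.0429 0.2958] {'L': np.float64(104.0), 'phipos': np.float64(-0.009), 'phitool': np.float64(-0.001), 'xoff': np.float64(0.5)} q [ 0.3   0.16  1.69 -0.46  1.51  2.05] w 0.236
F X,left-tangent,axial 0.9 0.8 -7.3
(array([-0.5,  1. , -2. ]), array([0.001, 0.003, 0.002]))
```

Emit:
servo_tool:
  targets: "0 0 0 0 0 -2.5 5; 0.04 0 0 0 4.2 0 5; 0.06 0 0 0 6.4 0.2 5"

```text
time: 10.93
tool_pos: [0.5708, 0.0349, 0.3003]
tcp_rot: [2.733, -0.13, -0.037]
wrist_force: [0.4, -4.8, -4.8]
width: 0.237
```

```bash
python3 k.py 106.5 0.1
```

```text
10.93 [0.5708 0.0349 0.3003] {'L': np.float64(104.5), 'phipos': np.float64(0.079), 'phitool': np.float64(0.094), 'xoff': np.float64(0.5)} q [ 0.24  0.12  1.7  -0.38  1.48  1.97] w 0.237
F X,left-tangent,axial 0.8 -2.4 -6.4
(array([-0.5,  2.2, -2.1]), array([0.006, 0.005, 0.007]))
```

Emit:
servo_tool:
  targets: "0.04 0 0 0 5 -2.5 5; 0.06 0 0 0 7 -0.5 5; 0.06 0 0 0 6.5 0 5"

```text
time: 11.18
tool_pos: [0.5694, 0.019, 0.3083]
tcp_rot: [2.899, -0.134, -0.028]
wrist_force: [1.0, -2.3, -7.8]
width: 0.235
```

```bash
python3 k.py 106.5 0.3
```

```text
11.18 [0.5694 0.019  0.3083] {'L': np.float64(106.7), 'phipos': np.float64(0.247), 'phitool': np.float64(0.259), 'xoff': np.float64(0.7)} q [ 0.13  0.07  1.71 -0.23  1.43  1.83] w 0.235
F X,left-tangent,axial 1.2 -0.2 -8.1
(array([-0.8,  5.7,  0.3]), array([0.041, 0.006, 0.01 ]))
```

Emit:
servo_tool:
  targets: "0.06 0 0 0 6.8 0 5; 0.07 0 0 0 7.5 0.2 5; 0.07 0 0 0 7.5 0.2 5; 0.07 0 0 0 7.5 0.2 5"

```text
time: 11.52
tool_pos: [0.5666, -0.0103, 0.3114]
tcp_rot: [-3.099, 0.14, 0.008]
wrist_force: [1.2, -1.1, -8.5]
width: 0.233
```

```bash
python3 k.py 106.5 0.6
```

```text
11.52 [ 0.5666 -0.0103  0.3114] {'L': np.float64(106.4), 'phipos': np.float64(0.525), 'phitool': np.float64(0.539), 'xoff': np.float64(0.9)} q [-0.09  0.02  1.73  0.04  1.39  1.57] w 0.233
F X,left-tangent,axial 1.3 -1.2 -8.5
(array([-1. ,  7.9,  0.1]), array([0.061, 0.008, 0.011]))
```

Emit:
servo_tool:
  targets: "0.06 0 0 0 7.5 0 5; 0.07 0 0 0 7.5 0.2 5; 0.07 0 0 0 7.5 0.2 5; 0.07 0 0 0 7.5 0.2 5"

```text
time: 11.85
tool_pos: [0.5637, -0.0399, 0.3065]
tcp_rot: [-2.817, 0.126, -0.014]
wrist_force: [0.1, 1.1, -9.0]
width: 0.234
```

```bash
python3 k.py 106.5 0.95
```

```text
11.85 [ 0.5637 -0.0399  0.3065] {'L': np.float64(106.5), 'phipos': np.float64(0.809), 'phitool': np.float64(0.821), 'xoff': np.float64(1.0)} q [-0.31  0.04  1.75  0.32  1.43  1.3 ] w 0.234
F X,left-tangent,axial -0.0 -1.7 -8.9
(array([-1.1, 14.9,  0.9]), array([0.128, 0.009, 0.01 ]))
```

Emit:
servo_tool:
  targets: "0.06 0 0 0 7 0.2 5; 0.06 0 0 0 7 0.2 5; 0.03 0 0 0 4 0 5; 0.02 0 0 0 2.5 0 5"

```text
time: 12.18
tool_pos: [0.5619, -0.0576, 0.297]
tcp_rot: [-2.629, 0.121, -0.024]
wrist_force: [2.7, 6.7, -3.8]
width: 0.235
```

```bash
python3 k.py 94 1.0; python3 - <<'E'
from h import *
from workcell import read_camera,bot
c=read_camera("wrist"); cv2.imwrite("pics/w9.png",c["image"][:,:,::-1])
E
```

```text
12.18 [ 0.5619 -0.0576  0.297 ] {'L': np.float64(104.8), 'phipos': np.float64(1.0), 'phitool': np.float64(1.01), 'xoff': np.float64(1.0)} q [-0.43  0.1   1.76  0.48  1.49  1.14] w 0.235
F X,left-tangent,axial 2.0 4.3 -6.7
(array([-0.9,  0.1, 10.8]), array([-0.01 ,  0.01 ,  0.006]))
```

View pics/w9.png

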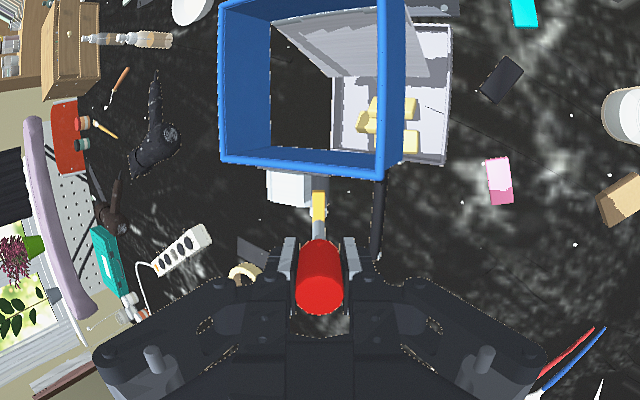

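Emit:
servo_tool:
  targets: "0 0 0 0 -0.5 4 5; 0 0 0 0 0 4 5; 0 0 0 0 0 3 5; 0 0 0 0 0 0 5"

```text
time: 12.57
tool_pos: [0.5628, -0.051, 0.2862]
tcp_rot: [-2.628, 0.12, -0.022]
wrist_force: [0.9, 2.3, -3.9]
width: 0.236
```

```bash
python3 k.py 94 1.0
```

```text
12.57 [ 0.5628 -0.051   0.2862] {'L': np.float64(92.2), 'phipos': np.float64(0.992), 'phitool': np.float64(1.01), 'xoff': np.float64(1.2)} q [-0.42  0.1   1.77  0.48  1.47  1.14] w 0.236
F X,left-tangent,axial 0.6 0.3 -4.6
(array([-1.2,  0.7, -1.8]), array([-0.01 ,  0.012,  0.007]))
```

Emit:
servo_tool:
  targets: "0 0 0 0 0 0 30; 0 0 0 0 0 0 50; 0 0 0 0 0 0 60; 0 0 0 0 0 0 60; 0 0 0 0 0 -10 60; 0 0 0 0 0 -30 60; 0 0 0 0 0 -35 60; 0 0 0 0 0 -20 60"

```text
time: 13.23
tool_pos: [0.5569, -0.0963, 0.3736]
tcp_rot: [-2.627, 0.113, -0.014]
wrist_force: [1.6, -0.1, 0.4]
width: 0.706
```

Emit:
servo_tool:
  targets: "0 0 0 -10 0 -20 60; 0 0 0 -30 0 0 60; 0 0 0 -35 0 0 60; 0 0 0 -35 0 0 60; 0 0 0 -20 0 0 60; 0 0 0 0 0 0 60; 0 0 0 0 0 0 60"

```text
time: 13.82
tool_pos: [0.425, -0.1021, 0.4065]
tcp_rot: [-2.639, 0.113, -0.041]
wrist_force: [0.8, 0.8, 0.2]
width: 0.699
```

```bash
python3 k.py 94 1.0; python3 - <<'E'
from h import *
from workcell import read_camera,bot
for n in ("top","scene"):
    c=read_camera(n); np.savez(n+"4.npz",**c)
    x,y,w,h=dict(top=(260,80,220,200),scene=(220,120,220,200))[n]
    cv2.imwrite(f"pics/{n}4.png",cv2.resize(c["image"][y:y+h,x:x+w,::-1],None,fx=3,fy=3,interpolation=cv2.INTER_CUBIC))
st=bot.read_state();c=read_camera("wrist"); cv2.imwrite("pics/w10.png",c["image"][:,:,::-1])
E
```

```text
13.82 [ 0.425  -0.1021  0.4065] {'L': np.float64(228.8), 'phipos': np.float64(0.993), 'phitool': np.float64(1.001), 'xoff': np.float64(-130.7)} q [-0.63 -0.15  1.8   0.43  1.74  1.04] w 0.699
F X,left-tangent,axial 0.7 0.9 -0.3
(array([130.5,   3.8, 135. ]), array([-0.001, -0.001,  0.016]))
```

View pics/top4.png

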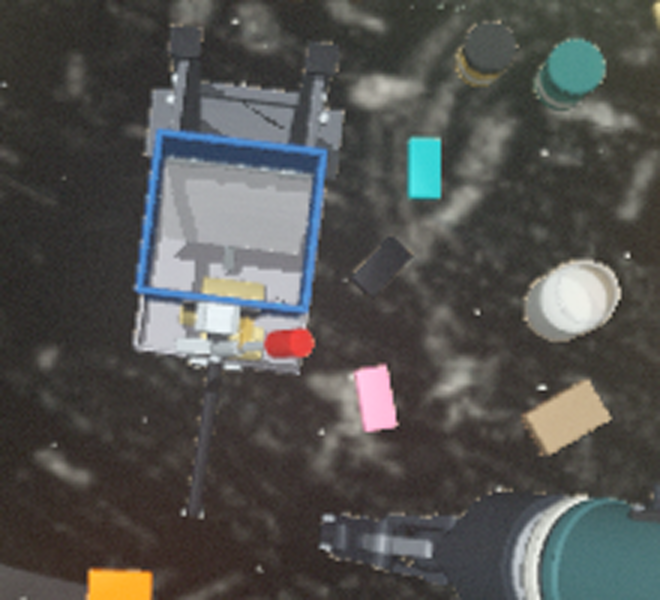

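View pics/scene4.png

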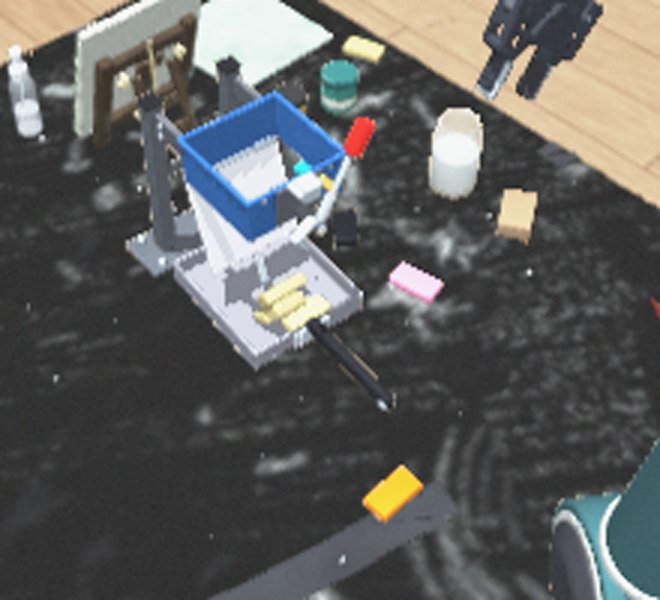

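View pics/w10.png

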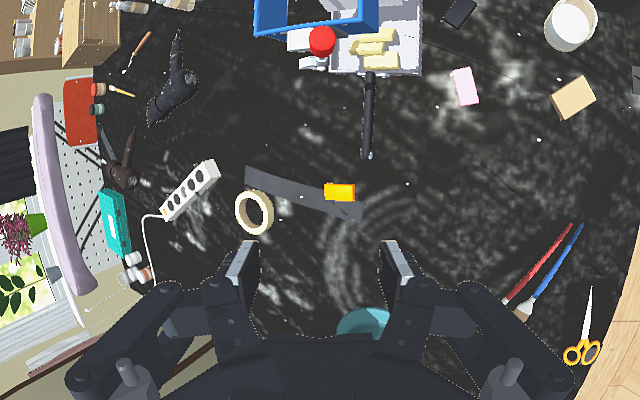

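```bash
python3 - <<'E'
from k import *
t=dict(np.load("top4.npz")); s=dict(np.load("scene4.npz"))
P=onz(t,np.array([(300,373),(135,350)])/3+[260,80],.03); y=(P[1]-P[0]); print(np.linalg.norm(y)); y/=np.linalg.norm(y); x=np.array([y[1],-y[0],0]); mid=P.mean(0)+.09*x; print("mid",mid,"yaw",np.degrees(np.arctan2(x[1],x[0])))
cs=np.array([.661,-.017,0]); print("off",(mid-cs)[:2])
for z in (.014,.03):
    q=onz(s,np.array([(283,290),(282,305),(305,312)])/3+[220,120],z)-mid; print(z,np.c_[q@x,q@y].round(3))
kn=tri([t,s],[np.array([289,343])/3+[260,80],np.array([361,137])/3+[220,120]]); d=kn-piv
print("knob",kn,"L",np.hypot(d@Y,d[2]),"phi",.5-np.arctan2(d@Y,d[2]))
cv2.imwrite("pics/s4z.png",cv2.resize(s["image"][180:260,270:360,::-1],None,fx=7,fy=7,interpolation=cv2.INTER_CUBIC))
cv2.imwrite("pics/t4z.png",cv2.resize(t["image"][150:220,290:380,::-1],None,fx=7,fy=7,interpolation=cv2.INTER_CUBIC))
E
```

```text
0.15809329249096488
mid [ 0.66036544 -0.02009088  0.03      ] yaw -6.42412277184879
off [-0.00063456 -0.00309088]
0.014 [[-0.019 -0.01 ]
 [-0.038  0.006]
 [-0.063 -0.01 ]]
0.03 [[-0.03  -0.001]
 [-0.048  0.014]
 [-0.074 -0.002]]
knob [ 0.55868521 -0.06076235  0.29812052] L 0.10750917996462725 phi 1.0233227428665308
```

View pics/s4z.png

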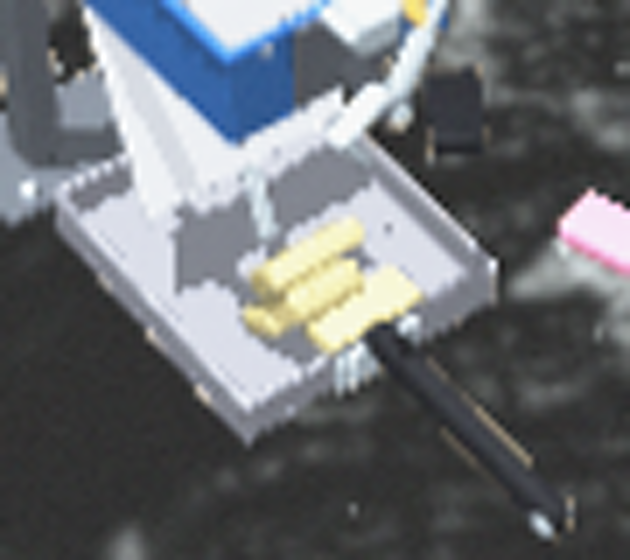

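View pics/t4z.png

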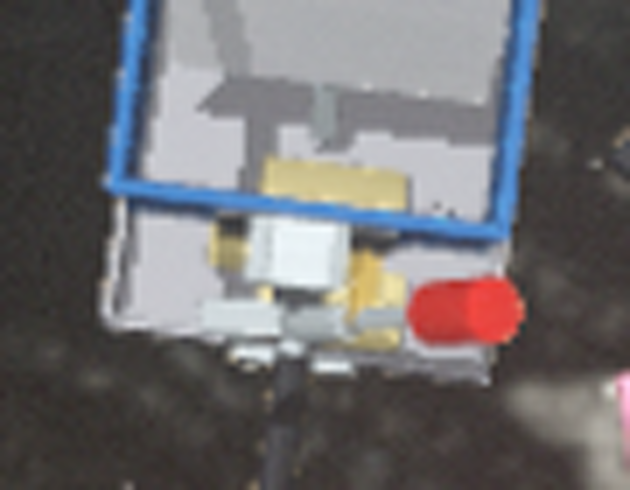

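```bash
python3 - <<'E'
from k import *
t=dict(np.load("top4.npz")); s=dict(np.load("scene4.npz"))
x=np.array([np.cos(np.radians(-6)),np.sin(np.radians(-6)),0]);y=np.array([-x[1],x[0],0]);mid=np.array([.6604,-.0195,0])
for n,a,b in (("rf",(425,297),(403,345)),("rb",(388,266),(405,275))):
    p=tri([s,t],[np.array(a)/7+[270,180],np.array(b)/7+[290,150]])-mid; print(n,(p@x).round(4),(p@y).round(4),p[2].round(4))
for z in (.02,.03,.035):
    q=onz(s,np.array([(425,297),(388,266),(305,328),(325,352)])/7+[270,180],z)-mid; print(z,np.c_[q@x,q@y].round(3).tolist())
E
```

```text
rf -0.0783 -0.0417 0.0143
rb -0.0497 -0.0392 0.0143
0.02 [[-0.081, -0.038], [-0.053, -0.035], [-0.06, 0.024], [-0.079, 0.026]]
0.03 [[-0.087, -0.032], [-0.059, -0.03], [-0.067, 0.029], [-0.085, 0.03]]
0.035 [[-0.091, -0.03], [-0.063, -0.027], [-0.07, 0.032], [-0.088, 0.033]]
```

```bash
python3 -c "
from workcell import finish_job,bot
print(bot.read_state()['time'],finish_job())"
```

```text
the job is handed in; nothing more can be done
13.9667 None
```

I slid the tray squarely under the bin, pulled the bat out about 12 mm, flipped it over to the right and let it seat. I then backed the arm clear and handed the job in at 14.0 s.

The last camera checks showed:

- **Tray:** its middle is about 3 mm from the drop point and square to within about 1°.
- **Bin floor:** the camera views show it hanging open.
- **Wax blocks:** all three lie in the tray, toward the front. The front one is about 65 mm ahead of the tray's middle, and the limit is 88 mm.
- **Bat:** the knob measured about 107.5 mm from the pivot at a latch angle of about 1.02 rad. The nominal seated values are 110 mm and 1.0 rad, so it looks seated, within camera error.
- **Jar and sanding block:** they stand where they did at the start.

- **Regrip:** the first grip on the tray handle sat about 15 mm too high, so I opened the fingers and regripped lower before sliding.
- **Early camera mismatch:** one wrist-camera reading, taken while the arm was still settling, disagreed with the top view by about 10 mm. It agreed once I retook it.

No check failed at the end.

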